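Clamp a control module upright in the bench holder

ROBOT

A 7-joint arm with a two-finger parallel gripper is mounted at the origin on the work surface. World frame = base frame: x ahead of the robot, y to its left, z up, the work surface at z = 0. Lengths are in m, angles in degrees, forces in N, time in s.
With the tool pointing down it reaches from about 0.35 to 0.9 m from the base axis. Payload 19.9 kg.
Tool frame: the origin (TCP) lies at the very end of the fingers, on their centre line; the grasp point (between the pads) lies 19 mm behind it; z points along the fingers, y is the line along which they close (so a half turn about z gives the same grasp; the last joint's range is limited). The gripper opens to 85 mm and grips with 20 to 120 N. Pads are 22 mm wide; open, the fingers measure 114 mm over their backs; the gripper's body (76 mm by 85 mm) begins 54 mm behind the grasp point. The pads swing forward as they close: fully open they stand 13 mm farther back than shut.
Start: joints at [-74.914, 23.915, -0.59, 92.452, 0.269, 63.638, -3.037], TCP at [0.188, 0.596, 0.194] pointing down, gripper open.
Joint ranges: [-161.28, 161.28], [-22.2, 115.67], [-73.04, 71.86], [3.21, 147.25], [-68.34, 248.33], [10.77, 114.83], [-161.83, 161.83]. Speed limits (degrees/s): [108.29, 108.29, 136.94, 136.94, 172.46, 172.46, 172.46].

INTERFACE

Orientations are given as a 3x3 rotation matrix whose columns are the frame's x, y, z axes.
In Python, from plant import manip gives the robot as it stands.
- The arm moves only by the tool step_arm, never from a script. Its argument "rows" is a list of rows, each a list of 3 entries, a list of its own where there are three numbers: the shift along the tool's x, y, z in m, then the turn, a rotation vector about the tool's x, y, z in degrees, then the closure in counts, from 0 (fully open) to 255 (shut). In form: [[[tx, ty, tz], [ax, ay, az], claw], ...]. A call has 1 to 20 rows; each row is the pose to reach, as a shift and turn from the pose commanded when the call began, along the tool's axes at that moment; what a row does not reach only later rows make up. A row lasts 1/12 s, in which the tool goes at most 41.7 mm and 7.16 degrees, less where a joint would pass 70% of its speed; a pose out of reach is approached as far as the arm can. A call with a gripper value outside its range is refused whole. The fingers move at their own pace and stop on an object; the grip force is fixed at half the most. Time passes only in rows, so rows that repeat a pose let the fingers close. It gives the time, the measured TCP pose, the force and the opening at its end, in the units of the state.
- manip.get_obs(): the state, without advancing time (a new reading comes with each control period).
- manip.read_camera(name): name is "side" or "top" or "wrist"; returns (picture, depth): 384x512x3 uint8, red, green, blue; 384x512 float32, m along the optical axis (not along the pixel's ray), 0 where there is no reading.
- manip.calibration(name): a dict with "intrinsics" (3x3 intrinsics, pixels), "pose" (4x4, takes a point from camera to world coordinates); the wrist camera has in their place "tool_from_camera" (4x4, takes a point from camera to tool coordinates, whose origin is the TCP and whose axes are the flange's). Camera axes: x right, y down, z forward; pixel columns grow to the right and rows downward; lengths in m; the calibration is good to about 2 mm. The wrist camera is an equidistant fisheye: a pixel r from the principal point sees the ray r / f radians off the axis. A picture is of the moment at which its call begins: read the wrist's pose just before it. calibration takes no time and is no camera call.
- manip.close_job(): hands the job in, once; it reports no verdict.
The state is a dict: "t": time; "joints": joint angles; "qd": joint speeds; "effort": joint torques, N m; "position": TCP position; "eef_rot": TCP orientation; "wrist_force": force on the tool from outside, world axes, zero at the start; "moment": the same for the moment, N m; "grip_width": opening from 0.0 (shut) to 1.0 (fully open).
Only numpy, scipy, OpenCV 4.12 (cv2) and the standard library are available. Lean on these libraries where they do the work, as an engineer would, in place of code of your own. Each camera call takes 0.05 s, during which the arm holds its last target. There are 200 camera calls.

TASK

Mount the flat speed-control module in the bench holder for repair: stand it upright on its short thin edge between the two jaws, in line with their slots, green terminal strip at the top, and let go of it. Then slide the movable jaw along by its upright steel leg until its pointers are at the red length mark and, keeping hold of the leg there, swing the red cam lever fully shut. Finish while still gripping the leg at the mark with the lever shut, and leave the other things on the bench where they are.

Things in the scene. Friction and masses are not known exactly. Their poses are not given: they have to be found in the camera images.
- module: speed-control module: flat dark metal case 95 x 60 x 20 mm (own x, y, z), 0.12 to 0.21 kg, lying flat on the bench at first. Origin: centre of its large underside. Its x axis runs along its length to the end with the green terminal strip (12 mm of the 95). It is to stand on the plain 60 x 20 mm end opposite, x axis up, either large face to the front.
- module_foot (a point): centre of the module's plain end face (60 x 20 mm), 47.5 mm from the module's middle along its -x: the face it shall stand on
- holder: bench holder, bolted down: cream base 100 x 320 x 10 mm (x, y, z) with an aluminium rail 36 mm wide along its y axis, rail top 26 mm above the bench. Origin on the bench under the rail's centre line; the base spans y = -210 to +110 mm. The fixed jaw stands near the +y end: its face, looking to -y, lies at y = +75 mm.
- bed (a point): point on the rail top (26 mm high), on its centre line, 30.5 mm from the fixed jaw's face: where the middle of the module's foot ends up; axes as the holder's. Module width (60 mm) along the rail. Both jaws stand 36 mm above the rail, 50 mm wide, with cheeks reaching 10 mm past the face that leave a 28 mm slot for it. It may be stood farther along the rail: the sliding jaw pushes it home.
- carriage (a joint): position of the sliding jaw along the rail: the clear distance in m between the two jaw faces, up to 0.14; grows as it moves towards the holder's -y. At the red length mark it reads 0.062 (module 60 mm plus 2 mm play). Slides with about 2 N of friction and no spring.
- mark (a point): the red length mark: point on the holder's centre line at rail-top height level with the red lines painted on both edges of the base (holder y = -67 mm). The leg's axis and the two white pointers stand level with it at carriage = 0.062.
- leg: upright round steel leg of the sliding jaw, 20 mm diameter, by which it is held and moved; its knurled grip sleeve turns freely about the upright axis with the hand. Origin on its axis at rail-top height (26 mm above the bench). To grip from 27 to 82 mm above this origin (top); below are the lever's hub (35 mm diameter, top at 26 mm) and the carriage. The sliding jaw's face is 80 mm from the axis.
- lever (a joint): angle of the red cam lever about the leg's axis: 0 = fully shut at its stop (points along the rail away from the jaws, holder -y); at 1.15 rad, fully open, it has swung anticlockwise seen from above, towards the holder's +x. It closes clockwise. Stays where left; 0.15 N m of friction. Pushing it alone would drag the jaw off the mark.
- lever_ball (a point): centre of the black ball (22 mm) at the lever's end, 60 mm from the leg's axis, 34 mm above the leg's origin. The lever's red arm is an upright blade 9 mm thick, 14 to 54 mm out from the leg's axis and 16 to 46 mm above the leg's origin, so the side of a fingertip that grips the leg can sweep it round.
- jar: bystander: glass jar with cream lid, 72 mm diameter, 95 mm high; origin under its centre
- basket_ring: bystander: steel ring, 72 mm outside, 28 mm high; origin under its centre
- screwdriver: bystander: yellow-handled screwdriver 170 mm long lying on the bench in front of the holder, handle towards its -x
- plug: bystander: black two-pin mains plug without cable, about 70 x 30 x 22 mm; origin under its body's centre
- oil_bottle: bystander: amber bottle, 44 mm diameter, 85 mm high; origin under its centre
- screw_tray: bystander: blue tray of small screws, 110 x 75 x 22 mm; origin under its centre
- tin: bystander: copper-coloured tin, 54 mm diameter, 50 mm high; origin under its centre

How it is judged (in metres and radians):
On the way, in this order (a step that is already met when the one before it is completed fails the run):
1. the module stands by itself on its plain short end on the rail between the jaws, terminals up, let go (angle between module's own x axis and vertical below 0.1 rad and z of module_foot in the frame of bed between -0.004 and 0.004 m and x of module_foot in the frame of bed between -0.012 and 0.012 m and y of module_foot in the frame of bed between -0.075 and 0.006 m and contact force between the fingers and module below 0.2 N), for 0.2 s.
2. the leg is held at the length mark with the lever still open (value of joint carriage between 0.0585 and 0.065 m and contact force between the fingers and leg above 2 N and value of joint lever above 0.6 rad), for 0.2 s.
At the end, for the whole second after the job is handed in: The fingers still grip the leg (over 2 N), the jaw gap is 58.5 to 65 mm (mark at 62), the lever is within 0.12 rad of fully shut, and the module stands untouched on the rail between the jaws, terminals up, within 0.1 rad of upright and centred within 8 mm across and 6 mm along the rail (value of joint lever below 0.12 rad and value of joint carriage between 0.0585 and 0.065 m and contact force between the fingers and leg above 2 N and angle between module's own x axis and vertical below 0.1 rad and z of module_foot in the frame of bed between -0.004 and 0.004 m and x of module_foot in the frame of bed between -0.008 and 0.008 m and y of module_foot in the frame of bed between -0.006 and 0.006 m and contact force between the arm and module below 0.2 N and linear speed of module below 0.02 m/s); the arm keeps its last pose, push and grip.
It fails at once if the lever is swung shut while the leg is not being held at the mark (value of joint lever between 0.15 and 0.55 rad and (contact force between the fingers and leg below 0.5 N or value of joint carriage above 0.068 m or value of joint carriage below 0.056 m)).
It fails at once if another thing on the bench is pushed more than 30 mm from its place (distance of any of jar, basket_ring, screwdriver, plug, oil_bottle, screw_tray, tin from where it was at the start of the episode above 0.03 m).
It also fails if it takes over 67 s, if anything falls off the work surface, if the arm or the gripper's body presses on something with over 40 N, if the wrist force passes 120 N, or if a joint passes its speed limit or range.

## Working session

There is one attempt and no reset: what is moved stays moved. The work goes in short steps, Python scripts to look and compute and a tool call to move; the robot and the scene stay as the last step left them, time stands still between calls to the robot, and variables do not carry over. Pictures are saved under pics/ and viewed, on a budget of 10 in all, crops included, one or two more only if the job needs it, and the job is handed in when it is done.

Besides the shell and the picture viewer there is one more tool, called after ">>>" as a command line: name --argument value ..., lists and objects as JSON in quotes. step_arm: Moves the arm, as the interface text tells. Its arguments: {"type":"object","properties":{"rows":{"type":"array"}},"required":["rows"]}

```bash
mkdir -p pics; ls; python3 - <<'E'
from plant import manip
import cv2,numpy as np
o=manip.get_obs();print(o['t'],o['position'],o['eef_rot'],o['grip_width'])
for n in("top","side"):
    p,d=manip.read_camera(n);cv2.imwrite(f"pics/{n}0.png",p[:,:,::-1]);np.savez(f"{n}0.npz",p=p,d=d)
    c=manip.calibration(n);print(n,c)
E
```

```text
pics
0.0 [0.18746445 0.59580446 0.19356138] [[-9.53902830e-01  3.00115478e-01 -3.00922032e-04]
 [ 3.00115620e-01  9.53902077e-01 -1.20064298e-03]
 [-7.32813911e-05 -1.23560814e-03 -9.99999234e-01]] 0.9981824631880974
top {'intrinsics': array([[405.81928619,   0.        , 247.82353587],
       [  0.        , 405.81928619, 186.41840215],
       [  0.        ,   0.        ,   1.        ]]), 'pose': array([[ 0.01880207, -0.9969668 ,  0.07552271,  0.47920036],
       [-0.99978558, -0.01940315, -0.00723294,  0.01885677],
       [ 0.00867638, -0.07537052, -0.99711785,  1.30621966],
       [ 0.        ,  0.        ,  0.        ,  1.        ]])}
side {'intrinsics': array([[460.1452385 ,   0.        , 258.21908706],
       [  0.        , 460.1452385 , 193.73395075],
       [  0.        ,   0.        ,   1.        ]]), 'pose': array([[ 0.9367804 , -0.19575676,  0.29003752,  0.18641867],
       [-0.3497558 , -0.54904601,  0.75909114, -0.94851676],
       [ 0.01064672, -0.81254401, -0.5828026 ,  0.83115454],
       [ 0.        ,  0.        ,  0.        ,  1.        ]])}
```

View pics/top0.png

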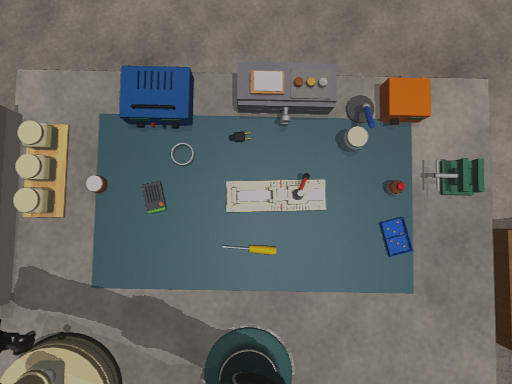

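View pics/side0.png

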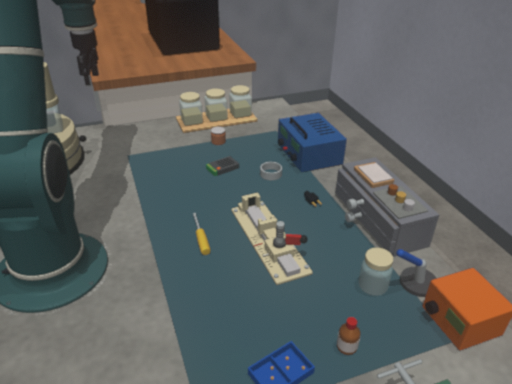

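Top view: module at (154,197) with its green end downward (towards the robot). The holder spans cols 226–326 at row 195 with the fixed jaw on the left (+y), the leg is at (299,194), and the lever is open towards +x.

```bash
cat > h.py <<'E'
import numpy as np,cv2
from plant import manip
def ray(n,uv,z):
    c=manip.calibration(n);K=c['intrinsics'];T=c['pose']
    uv=np.atleast_2d(uv).astype(float)
    r=np.c_[(uv-K[[0,1],[2,2]])/K[0,0],np.ones(len(uv))]@T[:3,:3].T
    return T[:3,3]+r*((np.reshape(z,-1)-T[2,3])/r[:,2])[:,None]
def cloud(n,d):
    c=manip.calibration(n);K=c['intrinsics'];T=c['pose']
    v,u=np.mgrid[:384,:512]
    P=np.dstack([(u-K[0,2])/K[0,0]*d,(v-K[1,2])/K[1,1]*d,d])
    return P@T[:3,:3].T+T[:3,3]
E
python3 - <<'E'
from h import *
f=np.load("top0.npz");p,d=f['p'],f['d'];W=cloud("top",d);Z=W[...,2]
def rect(m,off,z,t):
    n,l,s,c=cv2.connectedComponentsWithStats(m.astype(np.uint8));i=1+np.argmax(s[1:,4])
    v,u=np.nonzero(l==i);X=ray("top",np.c_[u,v]+off,z)
    r=cv2.minAreaRect((X[:,:2]*1000).astype(np.float32));print(t,s[i],r,cv2.boxPoints(r).round(0).tolist(),X.mean(0).round(4));return l==i
hsv=cv2.cvtColor(p,cv2.COLOR_RGB2HSV)
print("bench z",np.median(Z[215:235,150:220]))
o=np.array([0,0])
sub=np.zeros(Z.shape,bool);sub[170:225,130:180]=1
print("module z",np.sort(Z[190:200,150:157].ravel())[::12].round(4))
teal=cv2.inRange(hsv,(85,60,0),(110,255,255))>0
m=rect(sub&~teal,o,.02,"module")
g=sub&(hsv[...,0]>40)&(hsv[...,0]<75)&(hsv[...,1]>110)&(p[...,1]>90);rect(g,o,.02,"green")
sub[:]=0;sub[170:220,215:335]=1
b=rect(sub&(hsv[...,0]<35)&(p[...,0]>130),o,.01,"base")
top=sub&(Z>.095)&(Z<.13);v,u=np.nonzero(top);print("leg top",len(v),u.mean(),v.mean(),np.median(Z[top]),ray("top",[u.mean(),v.mean()],.108))
r=sub&((hsv[...,0]<6)|(hsv[...,0]>174))&(hsv[...,1]>150);rect(r,o,.057,"red")
print(hsv[170:200:3,298:312:2,0])
np.set_printoptions(linewidth=250)
print((Z[176:214:2,224:330:3]*1000).astype(int))
E
```

```text
bench z 0.0012463804274478463
module z [0.0137 0.018  0.0191 0.0204 0.0216 0.0226]
module [141 181  26  33 593] ((537.0717163085938, 307.1796569824219), (95.88868713378906, 62.46036911010742), 13.658317565917969) [[483.0, 326.0], [498.0, 266.0], [591.0, 288.0], [576.0, 349.0]] [0.5373 0.3069 0.02  ]
green [148 207  18   7  49] ((496.99652099609375, 296.669921875), (10.983022689819336, 56.11682891845703), 13.65950870513916) [[485.0, 323.0], [498.0, 268.0], [509.0, 271.0], [496.0, 325.0]] [0.4966 0.2968 0.02  ]
base [ 226  178  100   34 2311] ((553.1066284179688, -79.18037414550781), (102.45591735839844, 317.57855224609375), 2.2760210037231445) [[496.0, 77.0], [508.0, -240.0], [611.0, -236.0], [598.0, 82.0]] [ 0.5501 -0.0772  0.01  ]
leg top 42 299.5238095238095 193.04761904761904 0.10812033025633438 [[ 0.55325338 -0.14325369  0.108     ]]
red [300 178   7  12  33] ((587.091796875, -160.13992309570312), (7.6979875564575195, 37.62949752807617), 67.42518615722656) [[568.0, -156.0], [603.0, -171.0], [606.0, -164.0], [571.0, -149.0]] [ 0.5873 -0.1604  0.057 ]
[[ 97  98  98  96  96  95  97]
[... 3058 characters left out ...]
  11    5   13   11    9   11    8   12   10    8    9    9   12   10    6    8   11   13   15   15   13    8    9    9   11   11   17   12    0    0]
 [  -1    3   18   14   13   11    9    6    6    7    8   12    4    9   10   11    9    6   13    8    9    9    9   10   13   15   10   14   10   10    5    9   12    7    0   -2]
 [   0    7   15   10   10   10    7   13    8    5   12    8   12    9    5    9    9   13   13    9    7    8    5    7    8    7   12    9    6    5    0    0    1    0    0    0]
 [   3    4    1    0    0    4    1    7   -1   -1    3    3    3    0    3    3    3   -2    1   -1    0    0    0    1    0    3   -5   -1    0    0    5    0    2    1    4    1]]
```

```bash
python3 - <<'E'
from h import *
f=np.load("top0.npz");p=f['p'][...,::-1]
a=cv2.resize(p[165:225,215:335],None,fx=6,fy=6,interpolation=cv2.INTER_CUBIC)
b=cv2.resize(p[165:225,130:180],None,fx=6,fy=6,interpolation=cv2.INTER_CUBIC)
cv2.imwrite("pics/crop0.png",np.vstack([a,np.hstack([b,np.zeros((360,420,3),np.uint8)])])[:600])
E
```

```text
(no output)
```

View pics/crop0.png

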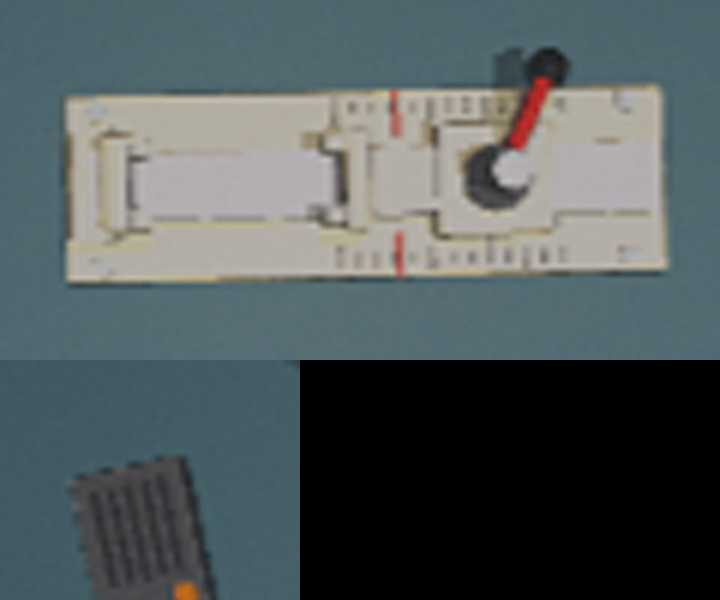

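The base rectangle measures 102×318 mm and the module 96×62 mm, which agrees with the given sizes. The leg top is at 108 mm as expected. I'll grasp the module across its width with the tool tilted 45° forward. The tool then turns half a turn about its own axis, so the module stands upright with the tool still tilted forward.

```bash
cat >> h.py <<'E'
from scipy.spatial.transform import Rotation as Ro
def rot(hd,tilt,yh):
    """tool z tilted `tilt` deg from down towards heading hd; tool y horizontal, heading yh (=hd+-90 if tilted)"""
    c=lambda a:np.array([np.cos(np.radians(a)),np.sin(np.radians(a)),0])
    z=c(hd)*np.sin(np.radians(tilt))-np.array([0,0,np.cos(np.radians(tilt))]);y=c(yh)
    return np.c_[np.cross(y,z),y,z]
def cmd(pos,R,p0=None,R0=None):
    if p0 is None: o=manip.get_obs();p0,R0=o['position'],o['eef_rot']
    R0=np.array(R0);print("shift",(R0.T@(np.array(pos)-p0)).round(4),"turn",Ro.from_matrix(R0.T@R).as_rotvec(degrees=True).round(2))
E
python3 - <<'E'
from h import *
R=rot(13.7,45,103.7);T=np.array([.5336,.3074,.009])
cmd(T-.12*R[:,2]+[0,0,.04],R)
cmd(T,R,T-.12*R[:,2]+[0,0,.04],R)
# holder axis by edge fits
f=np.load("top0.npz");p=f['p'];hsv=cv2.cvtColor(p,cv2.COLOR_RGB2HSV)
m=(hsv[...,0]<35)&(p[...,0]>110)
for name,rows in(("far",range(172,190)),("near",range(217,200,-1))):
    P=[]
    for u in list(range(232,290))+list(range(312,322)):
        v=next((v for v in rows if m[v,u]),None)
        if v: P.append([u,v])
    X=ray("top",P,.01);k=np.polyfit(X[:,1],X[:,0],1);k=np.polyfit(*X[abs(X[:,0]-np.polyval(k,X[:,1]))<.003][:,[1,0]].T,1);print(name,k,len(P))
for name,cols in(("fix",range(220,240)),("lev",range(335,315,-1))):
    P=[[next((u for u in cols if m[v,u]),0),v] for v in range(186,207)]
    X=ray("top",P,.01);print(name,np.median(X,0))
r=((hsv[...,0]<8)|(hsv[...,0]>172))&(hsv[...,1]>110)
for a in((179,188),(202,212)):
    v,u=np.nonzero(r[a[0]:a[1],275:287]);print("redline",ray("top",np.c_[u+275,v+a[0]],.01).mean(0),len(u))
E
```

```text
shift [-0.3441 -0.2151  0.06  ] turn [-12.29 -43.88 -29.5 ]
shift [0.0283 0.     0.1483] turn [0. 0. 0.]
far [-0.04676517  0.59551745] 68
near [-0.0454837   0.49962556] 68
fix [0.54531424 0.07585811 0.01      ]
lev [ 0.55135469 -0.23826109  0.01      ]
redline [ 0.59467322 -0.09347658  0.01      ] 3
redline [ 0.51354135 -0.09771289  0.01      ] 7
```

>>> step_arm --rows '[[[-0.034, -0.021, 0.006], [-1.2, -4.4, -2.95], 0], [[-0.069, -0.043, 0.012], [-2.5, -8.8, -5.9], 0], [[-0.103, -0.064, 0.018], [-3.7, -13.2, -8.9], 0], [[-0.138, -0.086, 0.024], [-4.9, -17.6, -11.8], 0], [[-0.172, -0.108, 0.03], [-6.1, -22, -14.8], 0], [[-0.206, -0.129, 0.036], [-7.4, -26.3, -17.7], 0], [[-0.241, -0.151, 0.042], [-8.6, -30.7, -20.7], 0], [[-0.275, -0.172, 0.048], [-9.8, -35.1, -23.6], 0], [[-0.31, -0.194, 0.054], [-11.1, -39.5, -26.6], 0], [[-0.344, -0.215, 0.06], [-12.3, -43.9, -29.5], 0], [[-0.344, -0.215, 0.06], [-12.3, -43.9, -29.5], 0], [[-0.344, -0.215, 0.06], [-12.3, -43.9, -29.5], 0], [[-0.344, -0.215, 0.06], [-12.3, -43.9, -29.5], 0]]'

```text
t: 1.18
position: [0.451, 0.2884, 0.1344]
eef_rot: [[-0.687, -0.237, 0.687], [-0.166, 0.972, 0.168], [-0.708, 0.001, -0.706]]
wrist_force: [0.6, 0.5, -0.1]
grip_width: 1.0
```

```bash
python3 - <<'E'
from h import *
R=rot(13.7,45,103.7);T=np.array([.5336,.3074,.009])
o=manip.get_obs();print(o['joints'],o['position'],o['wrist_force'])
cmd(T,R)
print(manip.calibration("wrist"))
p,d=manip.read_camera("wrist");cv2.imwrite("pics/w1.png",p[:,:,::-1])
E
```

```text
[-71.32558738   9.17153468  19.92272038 141.65566532 107.37460304
  24.49147876 -49.95932311] [0.45095164 0.28843829 0.13441657] [ 0.57153782  0.47558678 -0.05766195]
shift [ 0.0289 -0.0013  0.1486] turn [ 0.04  0.05 -0.05]
{'intrinsics': array([[297.31863964,   0.        , 254.70088189],
       [  0.        , 297.31863964, 193.27715367],
       [  0.        ,   0.        ,   1.        ]]), 'tool_from_camera': array([[-3.14570490e-04, -9.48079157e-01, -3.18034296e-01,
         8.16755054e-02],
       [ 9.99999915e-01, -3.83050784e-04,  1.52788558e-04,
         4.59064351e-04],
       [-2.66678934e-04, -3.18034221e-01,  9.48079197e-01,
        -1.79960195e-01],
       [ 0.00000000e+00,  0.00000000e+00,  0.00000000e+00,
         1.00000000e+00]])}
```

View pics/w1.png

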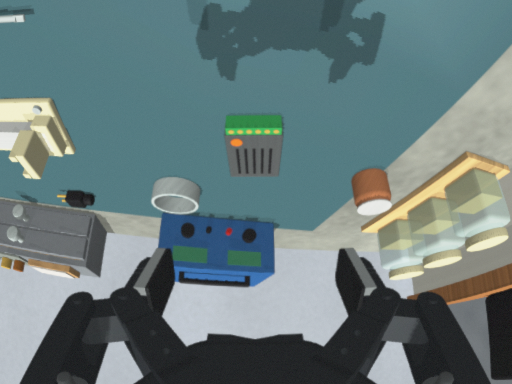

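The wrist view shows the module centred between the fingers at (254,145), aligned, with its green strip nearest. Going in.

>>> step_arm --rows '[[[0.01, 0, 0.03], [0, 0, 0], 0], [[0.02, -0.001, 0.06], [0, 0, 0], 0], [[0.029, -0.001, 0.09], [0, 0, 0], 0], [[0.029, -0.001, 0.11], [0, 0, 0], 0], [[0.029, -0.001, 0.13], [0, 0, 0], 0], [[0.029, -0.001, 0.14], [0, 0, 0], 0], [[0.029, -0.001, 0.149], [0, 0, 0], 0], [[0.029, -0.001, 0.149], [0, 0, 0], 0], [[0.029, -0.001, 0.149], [0, 0, 0], 0]]'

```text
t: 1.98
position: [0.5334, 0.308, 0.0094]
eef_rot: [[-0.687, -0.235, 0.688], [-0.165, 0.972, 0.167], [-0.708, 0.001, -0.707]]
wrist_force: [-0.2, -0.3, 0.0]
grip_width: 1.002
```

```bash
python3 - <<'E'
from h import *
o=manip.get_obs();print(o['joints'],o['position'],o['wrist_force'])
p,d=manip.read_camera("wrist");cv2.imwrite("pics/w2.png",p[:,:,::-1])
E
```

```text
[-53.90115281  33.75894169  10.44194747 133.34617105 144.47260024
  30.75249342 -85.9332939 ] [0.53344736 0.30802501 0.00940058] [-0.22731926 -0.32373762  0.03221437]
```

View pics/w2.png

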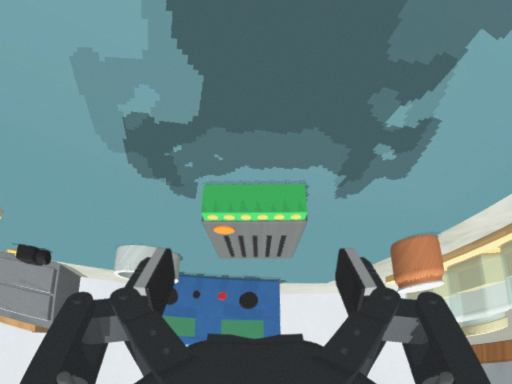

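Module centred (255,220) between the open fingers; closing.

>>> step_arm --rows '[[[0, 0, 0], [0, 0, 0], 255], [[0, 0, 0], [0, 0, 0], 255], [[0, 0, 0], [0, 0, 0], 255], [[0, 0, 0], [0, 0, 0], 255], [[0, 0, 0], [0, 0, 0], 255], [[0, 0, 0], [0, 0, 0], 255], [[0, 0, 0], [0, 0, 0], 255], [[0, 0, 0], [0, 0, 0], 255]]'

```text
t: 2.7
position: [0.5337, 0.3079, 0.0089]
eef_rot: [[-0.687, -0.235, 0.688], [-0.165, 0.972, 0.167], [-0.707, 0.001, -0.707]]
wrist_force: [-0.5, 0.2, 0.8]
grip_width: 0.001
```

>>> step_arm --rows '[[[-0.01, 0, -0.01], [0, 0, 0], 255], [[-0.02, 0, -0.02], [0, 0, 0], 255], [[-0.04, 0, -0.04], [0, 0, 0], 255], [[-0.06, 0, -0.06], [0, 0, 0], 255], [[-0.08, 0, -0.08], [0, 0, 0], 255], [[-0.1, 0, -0.1], [0, 0, 0], 255], [[-0.115, 0, -0.115], [0, 0, 0], 255], [[-0.115, 0, -0.115], [0, 0, 0], 255]]'

```text
t: 3.37
position: [0.5336, 0.3083, 0.1731]
eef_rot: [[-0.687, -0.235, 0.688], [-0.164, 0.972, 0.169], [-0.708, 0.003, -0.706]]
wrist_force: [-0.0, 0.7, -1.2]
grip_width: -0.005
```

```bash
python3 - <<'E'
from h import *
o=manip.get_obs();print(o['joints'],o['position'],o['wrist_force'],o['grip_width'])
p,d=manip.read_camera("wrist");cv2.imwrite("pics/w3.png",p[:,:,::-1])
E
```

```text
[-82.55855508  13.17386891  42.09680113 131.71098382  97.26683093
  12.48600107 -33.78704807] [0.5336183  0.30830081 0.17306375] [-9.11757656e-04  7.43455188e-01 -1.22221835e+00] -0.004507887775923336
```

View pics/w3.png

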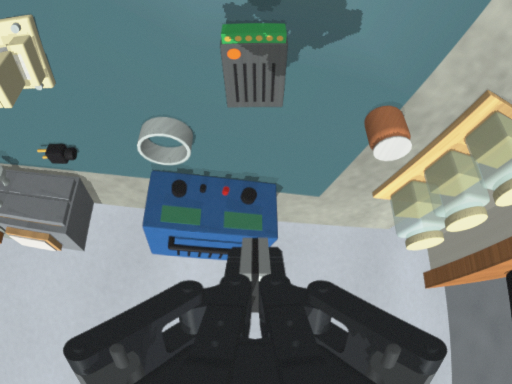

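The fingers shut on nothing (width 0). The module still lies unmoved at about (254,68), so I'll measure its place from this wrist view.

```bash
cat >> h.py <<'E'
def wray(uv,o,z):
    c=manip.calibration("wrist");K=c['intrinsics'];M=c['tool_from_camera']
    q=(np.atleast_2d(uv).astype(float)-K[[0,1],[2,2]])/K[0,0];r=np.linalg.norm(q,axis=1)
    D=np.c_[q*(np.sinc(r/np.pi))[:,None],np.cos(r)]
    T=np.eye(4);T[:3,:3]=o['eef_rot'];T[:3,3]=o['position'];T=T@M
    D=D@T[:3,:3].T
    return T[:3,3]+D*((z-T[2,3])/D[:,2])[:,None]
def wproj(X,o):
    c=manip.calibration("wrist");K=c['intrinsics'];M=c['tool_from_camera']
    T=np.eye(4);T[:3,:3]=o['eef_rot'];T[:3,3]=o['position'];T=np.linalg.inv(T@M)
    P=np.atleast_2d(X)@T[:3,:3].T+T[:3,3];h=np.linalg.norm(P[:,:2],axis=1)
    return K[[0,1],[2,2]]+P[:,:2]/h[:,None]*np.arctan2(h,P[:,2])[:,None]*K[0,0]
E
python3 - <<'E'
from h import *
o=manip.get_obs()
# corners seen in w3: top green edge top L/R, foot bottom L/R
print(wray([[222,25],[287,24],[284,106],[226,107]],o,.02).round(4))
print("tcp px",wproj(o['position'],o))
a=dict(position=np.array([.5334,.308,.0094]),eef_rot=o['eef_rot'])
print("w2 corners",wray([[203,184],[307,182],[306,213],[202,213],[294,257],[216,257]],a,.02).round(4),wproj(a['position'],a))
for n in ("top",):
    p,d=manip.read_camera(n);hsv=cv2.cvtColor(p,cv2.COLOR_RGB2HSV)
    g=(hsv[...,0]>40)&(hsv[...,0]<75)&(hsv[...,1]>110)&(p[...,1]>90);g[:, :130]=0;g[:,180:]=0;g[:170]=0;g[225:]=0
    v,u=np.nonzero(g);print(len(u),ray(n,np.c_[u,v],.02).mean(0) if len(u) else 0)
E
```

```text
[[0.4912 0.2713 0.02  ]
 [0.4776 0.3238 0.02  ]
 [0.5776 0.3531 0.02  ]
 [0.5938 0.2921 0.02  ]]
tcp px [[253.97469122 223.72369863]]
w2 corners [[0.4647 0.2694 0.02  ]
 [0.453  0.3114 0.02  ]
 [0.4846 0.3241 0.02  ]
 [0.4969 0.2715 0.02  ]
 [0.5746 0.3514 0.02  ]
 [0.5885 0.2895 0.02  ]] [[253.97469122 223.72369863]]
33 [0.49861808 0.29158704 0.02      ]
```

```bash
python3 - <<'E'
from h import *
c=manip.calibration("wrist");K=c['intrinsics'];M=c['tool_from_camera']
p,d=manip.read_camera("wrist")
for u in (245,250,260):
  for v in range(232,300,6):
    q=(np.array([u,v])-K[[0,1],[2,2]])/K[0,0];r=np.linalg.norm(q);D=np.r_[q*np.sinc(r/np.pi),np.cos(r)];D=D/D[2]
    print(u,v,d[v,u].round(3),(M[:3,:3]@(D*d[v,u])+M[:3,3]).round(4))
E
```

```text
245 232 0.452 [-0.1181 -0.0143  0.2294]
245 238 0.153 [ 0.0109 -0.0046 -0.0421]
245 244 0.146 [ 0.0113 -0.0043 -0.0493]
245 250 0.142 [ 0.0106 -0.0042 -0.0543]
245 256 0.137 [ 0.0104 -0.0041 -0.0596]
245 262 0.131 [ 0.0108 -0.0039 -0.0656]
245 268 0.126 [ 0.0111 -0.0037 -0.0711]
245 274 0.12 [ 0.0115 -0.0036 -0.0764]
245 280 0.115 [ 0.0122 -0.0034 -0.0817]
245 286 0.112 [ 0.0116 -0.0033 -0.0849]
245 292 0.108 [ 0.0122 -0.0032 -0.0897]
245 298 0.104 [ 0.0124 -0.0031 -0.0936]
250 232 0.453 [-0.1189 -0.0067  0.2311]
250 238 0.152 [ 0.0116 -0.0019 -0.0434]
250 244 0.148 [ 0.0106 -0.0019 -0.0481]
250 250 0.141 [ 0.011  -0.0018 -0.0548]
250 256 0.135 [ 0.0112 -0.0017 -0.061 ]
250 262 0.131 [ 0.0107 -0.0016 -0.0655]
250 268 0.126 [ 0.0112 -0.0016 -0.0711]
250 274 0.123 [ 0.0102 -0.0015 -0.0743]
250 280 0.122 [ 0.0079 -0.0015 -0.0756]
250 286 0.121 [ 0.0065 -0.0015 -0.078 ]
250 292 0.115 [ 0.0073 -0.0014 -0.0832]
250 298 0.117 [ 0.0038 -0.0015 -0.0828]
260 232 0.457 [-0.1205  0.0087  0.2344]
260 238 0.152 [ 0.0117  0.0032 -0.0436]
260 244 0.148 [ 0.0106  0.0031 -0.0482]
260 250 0.141 [ 0.0113  0.003  -0.0554]
260 256 0.136 [ 0.0109  0.0029 -0.0604]
260 262 0.13 [ 0.0113  0.0028 -0.0664]
260 268 0.126 [ 0.0112  0.0028 -0.0712]
260 274 0.122 [ 0.0105  0.0027 -0.0749]
260 280 0.115 [ 0.0121  0.0026 -0.0816]
260 286 0.114 [ 0.0107  0.0026 -0.0838]
260 292 0.115 [ 0.0076  0.0026 -0.0837]
260 298 0.115 [ 0.005   0.0026 -0.0844]
```

The depth puts the shut fingertips about 41 mm behind the reported TCP. The missed grip agrees with that, and the wrist and top cameras agree on the module's place. So I'll plan with that offset measured along the tool axis, and use a 40° tilt.

```bash
python3 - <<'E'
from h import *
R=rot(13.7,40,103.7);T=np.array([.5326,.308,.010])+.044*R[:,2]
cmd(T-.10*R[:,2],R)
print(T,R.round(3))
E
```

```text
shift [ 0.1105 -0.0007  0.058 ] turn [ 0.07  5.08 -0.15]
[ 0.56007799  0.31469841 -0.02370596] [[-0.744 -0.237  0.624]
 [-0.181  0.972  0.152]
 [-0.643  0.    -0.766]]
```

>>> step_arm --rows '[[[0.02, 0, 0.01], [0, 2.5, 0], 0], [[0.05, 0, 0.02], [0, 5, 0], 0], [[0.08, -0.001, 0.04], [0, 5, 0], 0], [[0.11, -0.001, 0.058], [0, 5, 0], 0], [[0.11, -0.001, 0.058], [0, 5, 0], 0], [[0.11, -0.001, 0.058], [0, 5, 0], 0], [[0.11, -0.001, 0.058], [0, 5, 0], 0], [[0.11, -0.001, 0.058], [0, 5, 0], 0]]'

```text
t: 4.18
position: [0.4981, 0.2972, 0.0516]
eef_rot: [[-0.746, -0.233, 0.624], [-0.179, 0.972, 0.15], [-0.642, 0.0, -0.767]]
wrist_force: [0.4, 0.5, 0.9]
grip_width: 0.997
```

>>> step_arm --rows '[[[0, 0, 0.03], [0, 0, 0], 0], [[0, 0, 0.06], [0, 0, 0], 0], [[0, 0, 0.08], [0, 0, 0], 0], [[0, 0, 0.09], [0, 0, 0], 0], [[0, 0, 0.1], [0, 0, 0], 0], [[0, 0, 0.1], [0, 0, 0], 0], [[0, 0, 0.1], [0, 0, 0], 255], [[0, 0, 0.1], [0, 0, 0], 255], [[0, 0, 0.1], [0, 0, 0], 255], [[0, 0, 0.1], [0, 0, 0], 255], [[0, 0, 0.1], [0, 0, 0], 255], [[0, 0, 0.1], [0, 0, 0], 255]]'

```text
t: 5.18
position: [0.5605, 0.314, -0.0226]
eef_rot: [[-0.744, -0.235, 0.626], [-0.179, 0.972, 0.153], [-0.644, 0.002, -0.765]]
wrist_force: [-3.3, -0.9, 6.4]
grip_width: 0.69
```

Gripped at about 59 mm width. Lifting, then planning the standing pose.

>>> step_arm --rows '[[[-0.013, 0, -0.015], [0, 0, 0], 255], [[-0.032, 0, -0.038], [0, 0, 0], 255], [[-0.058, 0, -0.069], [0, 0, 0], 255], [[-0.084, 0, -0.1], [0, 0, 0], 255], [[-0.11, 0, -0.131], [0, 0, 0], 255], [[-0.129, 0, -0.153], [0, 0, 0], 255], [[-0.129, 0, -0.153], [0, 0, 0], 255], [[-0.129, 0, -0.153], [0, 0, 0], 255]]'

```text
t: 5.85
position: [0.5644, 0.3096, 0.1397]
eef_rot: [[-0.74, -0.227, 0.633], [-0.179, 0.974, 0.141], [-0.649, -0.009, -0.761]]
wrist_force: [-0.3, -0.8, -1.0]
grip_width: 0.686
```

```bash
cat >> h.py <<'E'
# tool pose at the grasp and the module in it
Rg=np.array([[-0.744,-0.235,0.626],[-0.179,0.972,0.153],[-0.644,0.002,-0.765]]);pg=np.array([0.5605,0.314,-0.0226])
hx=np.array([np.cos(np.radians(13.7)),np.sin(np.radians(13.7)),0])
foot_t=Rg.T@(np.array([.537,.309,.01])+.0475*hx-pg);foot_t[1]=0
up_t=Rg.T@(-hx)
yaw=2.64;C=lambda a:np.array([np.cos(np.radians(a)),np.sin(np.radians(a)),0])
org=np.array([.5497,-.030,0]);H=lambda x,y,z:org+x*C(yaw)+y*C(yaw+90)+[0,0,z]
E
python3 - <<'E'
from h import *
o=manip.get_obs();print(o['joints'],o['position'],o['wrist_force'],o['grip_width'])
print("foot_t",foot_t,"up_t",up_t)
R=rot(yaw,50,yaw-90);print("up at place",R@up_t)
print("bed",H(0,.0445,.026),"mark",H(0,-.067,.026))
F=H(0,.0445-.013,.026)
print("place T",F-R@foot_t)
T=F-R@foot_t+[0,0,.10];cmd(T,R);print(T)
p,d=manip.read_camera("wrist");cv2.imwrite("pics/w4.png",p[:,:,::-1])
E
```

```text
[-60.76506137  17.27526251  22.44703726 126.03793547  82.28371463
  11.83486439 -16.29117348] [0.56440408 0.30964332 0.13966287] [-0.25182068 -0.80660287 -0.97525704] 0.6859922755071971
foot_t [-0.03896366  0.         -0.00980477] up_t [ 0.76522657 -0.00189263 -0.64442599]
up at place [-0.00186607  0.0018086   1.0004266 ]
bed [0.54765031 0.01445277 0.026     ] mark [ 0.55278605 -0.09692889  0.026     ]
place T [0.58077079 0.00296612 0.04954552]
shift [ 0.0363 -0.3024 -0.0404] turn [  14.23   10.69 -171.33]
[0.58077079 0.00296612 0.14954552]
```

View pics/w4.png

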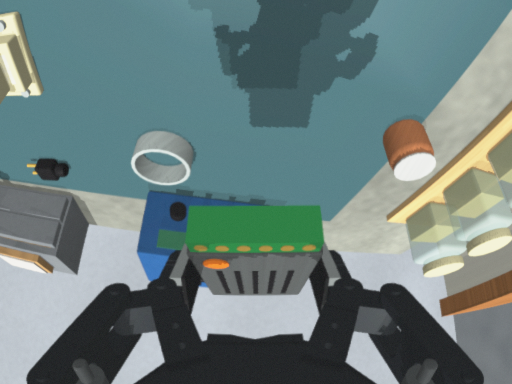

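Held square (green end up-front at (255,230)). Joint 6 is near its lower limit for forward tilts. So I'll tilt the tool backward instead: a plain 90° turn about the tool's y, with no half turn needed.

>>> step_arm --rows '[[[-0.005, 0, -0.005], [0, 5, 0], 255], [[-0.01, 0, -0.01], [0, 10, 0], 255], [[-0.015, 0, -0.015], [0, 15, 0], 255], [[-0.02, 0, -0.02], [0, 20, 0], 255], [[-0.02, 0, -0.02], [0, 25, 0], 255], [[-0.02, 0, -0.02], [0, 30, 0], 255], [[-0.02, 0, -0.02], [0, 35, 0], 255], [[-0.02, 0, -0.02], [0, 40, 0], 255], [[-0.02, 0, -0.02], [0, 40, 0], 255], [[-0.02, 0, -0.02], [0, 40, 0], 255], [[-0.02, 0, -0.02], [0, 40, 0], 255], [[-0.02, 0, -0.02], [0, 40, 0], 255]]'

```text
t: 6.9
position: [0.5679, 0.3093, 0.166]
eef_rot: [[-0.974, -0.224, 0.011], [-0.225, 0.974, -0.01], [-0.009, -0.012, -1.0]]
wrist_force: [-0.5, -0.6, -1.5]
grip_width: 0.687
```

```bash
python3 - <<'E'
from h import *
o=manip.get_obs();print(o['t'],o['joints'],o['position'],o['eef_rot'].round(3),o['wrist_force'],o['grip_width'])
R=rot(yaw+180,50,yaw+90);print("up at place",R@up_t)
F=H(0,.0445-.013,.026);T=F-R@foot_t;print("place T",T)
cmd(T+[0,0,.12],R)
R1=rot(yaw,0,yaw+90);cmd(T+[0,0,.17],R1)
cmd(T+[0,0,.12],R,T+[0,0,.17],R1)
E
```

```text
6.9 [-25.26295733  27.70534008  -8.89449848  90.76004369   5.62753432
  61.70153891  67.16394876] [0.56793861 0.30927143 0.16602684] [[-0.974 -0.224  0.011]
 [-0.225  0.974 -0.01 ]
 [-0.009 -0.012 -1.   ]] [-0.51001826 -0.55251287 -1.54452903] 0.6869014442752488
up at place [ 0.00186607 -0.0018086   1.0004266 ]
place T [ 5.15727405e-01 -3.29856742e-05  4.95455150e-02]
shift [ 0.1203 -0.2897 -0.001 ] turn [-5.12 50.43  9.39]
shift [ 0.1198 -0.2903 -0.051 ] turn [-0.65  0.57 10.33]
shift [0.   0.   0.05] turn [-0. 50.  0.]
```

>>> step_arm --rows '[[[0.012, -0.029, -0.015], [0, 0, 1.5], 255], [[0.024, -0.058, -0.03], [0, 0, 3], 255], [[0.036, -0.087, -0.045], [0, 0, 4.5], 255], [[0.048, -0.116, -0.051], [0, 0, 6], 255], [[0.06, -0.145, -0.051], [0, 0, 7.5], 255], [[0.072, -0.174, -0.051], [0, 0, 9], 255], [[0.084, -0.203, -0.051], [-0.6, 0.6, 10.3], 255], [[0.096, -0.232, -0.051], [-0.6, 0.6, 10.3], 255], [[0.108, -0.261, -0.051], [-0.6, 0.6, 10.3], 255], [[0.12, -0.29, -0.051], [-0.6, 0.6, 10.3], 255], [[0.12, -0.29, -0.051], [-0.6, 0.6, 10.3], 255], [[0.12, -0.29, -0.051], [-0.6, 0.6, 10.3], 255]]'

```text
t: 7.9
position: [0.5147, -0.0006, 0.2199]
eef_rot: [[-0.999, -0.046, 0.0], [-0.046, 0.999, -0.001], [-0.0, -0.001, -1.0]]
wrist_force: [0.0, 0.6, -1.6]
grip_width: 0.685
```

>>> step_arm --rows '[[[0, 0, 0.005], [0, 5, 0], 255], [[0, 0, 0.01], [0, 10, 0], 255], [[0, 0, 0.015], [0, 15, 0], 255], [[0, 0, 0.02], [0, 20, 0], 255], [[0, 0, 0.025], [0, 25, 0], 255], [[0, 0, 0.03], [0, 30, 0], 255], [[0, 0, 0.035], [0, 35, 0], 255], [[0, 0, 0.04], [0, 40, 0], 255], [[0, 0, 0.045], [0, 45, 0], 255], [[0, 0, 0.05], [0, 50, 0], 255], [[0, 0, 0.05], [0, 50, 0], 255], [[0, 0, 0.05], [0, 50, 0], 255], [[0, 0, 0.05], [0, 50, 0], 255]]'

```text
t: 8.98
position: [0.5157, 0.0016, 0.1702]
eef_rot: [[-0.643, -0.05, -0.764], [-0.032, 0.999, -0.038], [0.765, -0.0, -0.644]]
wrist_force: [-0.6, 0.4, -0.2]
grip_width: 0.688
```

```bash
python3 - <<'E'
from h import *
o=manip.get_obs();print(o['t'],o['joints'],o['position'],o['wrist_force'],o['grip_width'])
R=rot(yaw+180,50,yaw+90)
F=H(0,.0445-.013,.026);T=F-R@foot_t;cmd(T+[0,0,.03],R)
print("foot est",o['position']+o['eef_rot']@foot_t,"target",F,"up",o['eef_rot']@up_t)
p,d=manip.read_camera("side");cv2.imwrite("pics/s5.png",cv2.resize(p[120:300,180:360,::-1],None,fx=3.3,fy=3.3));np.savez("s5.npz",p=p,d=d)
E
```

```text
8.9833 [ -3.87382701  47.75582973   0.90720144  72.15591743  -0.77439139
 109.98539875  89.97737408] [0.51574011 0.00160416 0.17018827] [-0.61267327  0.3840991  -0.20303348] 0.6875072128078396
shift [-0.0693 -0.0016  0.0585] turn [-0.18  0.11  0.13]
foot est [0.54830062 0.00322541 0.14670456] target [0.5482491  0.00146657 0.026     ] up [-3.77822507e-05 -1.58904451e-03  1.00042872e+00]
```

View pics/s5.png

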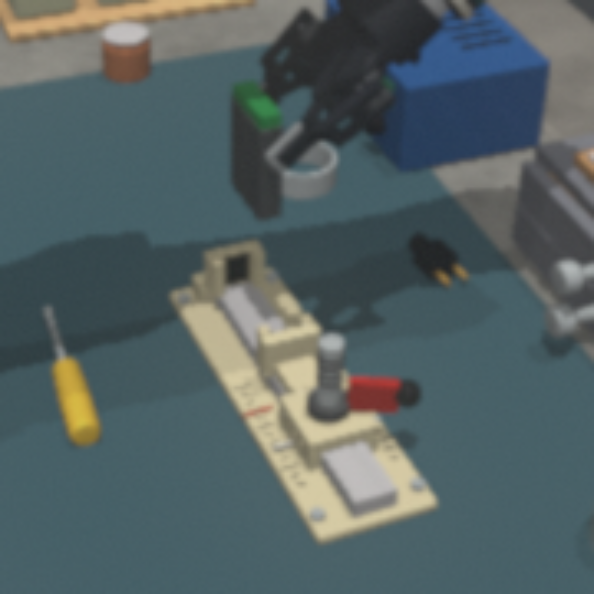

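The module hangs upright above the slot, with the green strip on top (crop 255,105); the holder and lever are as expected. Descending to 3 cm above.

>>> step_arm --rows '[[[-0.014, 0, 0.012], [0, 0, 0], 255], [[-0.028, 0, 0.024], [0, 0, 0], 255], [[-0.042, -0.001, 0.036], [0, 0, 0], 255], [[-0.056, -0.002, 0.047], [0, 0, 0], 255], [[-0.069, -0.002, 0.058], [0, 0, 0], 255], [[-0.069, -0.002, 0.058], [0, 0, 0], 255], [[-0.069, -0.002, 0.058], [0, 0, 0], 255]]'

```text
t: 9.62
position: [0.5154, -0.001, 0.0796]
eef_rot: [[-0.641, -0.049, -0.766], [-0.032, 0.999, -0.037], [0.767, 0.001, -0.641]]
wrist_force: [0.3, -0.0, -1.2]
grip_width: 0.683
```

```bash
python3 - <<'E'
from h import *
o=manip.get_obs();print(o['t'],o['joints'],o['position'],o['wrist_force'],o['grip_width'])
ft=o['position']+o['eef_rot']@foot_t;print("foot est",ft,"up",o['eef_rot']@up_t)
p,d=manip.read_camera("side");hsv=cv2.cvtColor(p,cv2.COLOR_RGB2HSV);W=cloud("side",d)
g=(hsv[...,0]>45)&(hsv[...,0]<75)&(hsv[...,1]>110)&(p[...,1]>60);g[:,:200]=0;g[:,330:]=0;g[:110]=0
n,l,s,c=cv2.connectedComponentsWithStats(g.astype(np.uint8));i=1+np.argmax(s[1:,4]);g=l==i;print(s[i])
q=W[g];print("green pts z pct",np.percentile(q[:,2],[5,50,95]))
t=q[q[:,2]>ft[2]+.095-.004];r=cv2.minAreaRect((t[:,:2]*1000).astype(np.float32));print("top face",len(t),t.mean(0),r)
# module dark points: front (robot-side / -y side) faces
v,u=np.nonzero(g);b=p[v.min()-5:v.max()+45,u.min()-30:u.max()+40,::-1];cv2.imwrite("pics/s6.png",cv2.resize(p[130:250,210:310,::-1],None,fx=5,fy=5,interpolation=cv2.INTER_CUBIC))
E
```

```text
9.6167 [ -3.57898404  53.8516531    0.78981657  73.41019881  -0.70090823
 102.84687513  90.15371813] [ 0.51536632 -0.00098122  0.07962445] [ 0.30587705 -0.00164917 -1.17414782] 0.6828830736880485
foot est [0.54784075 0.00061553 0.05602016] up [ 0.00370827 -0.00237928  1.00042028]
[252 175  13  14 101]
green pts z pct [0.14104455 0.1478773  0.15086597]
top face 66 [ 0.54672244 -0.00277189  0.14901868] ((547.294921875, -0.23024559020996094), (18.108863830566406, 52.36348342895508), 2.212977647781372)
```

View pics/s6.png

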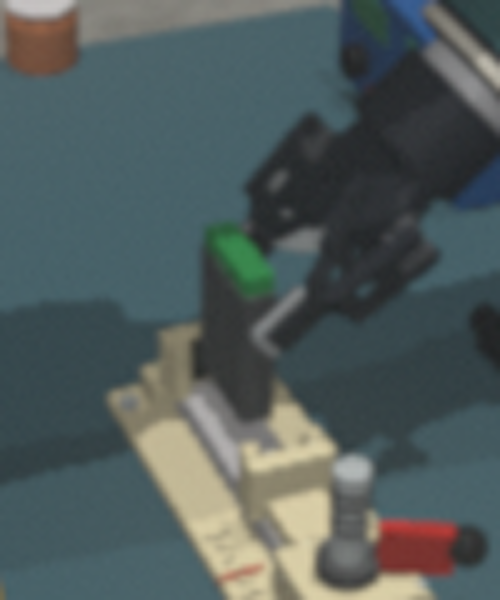

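The top-face centre (547,0) mm and yaw 2.2° agree with the plan, and the side view shows the module hanging over the rail between the jaws. Lowering.

>>> step_arm --rows '[[[-0.008, 0, 0.0067], [0, 0, 0], 255], [[-0.015, 0, 0.0125], [0, 0, 0], 255], [[-0.019, 0, 0.016], [0, 0, 0], 255], [[-0.0222, 0, 0.0186], [0, 0, 0], 255], [[-0.0222, 0, 0.0186], [0, 0, 0], 255], [[-0.0222, 0, 0.0186], [0, 0, 0], 255]]'

```text
t: 10.17
position: [0.5155, -0.0007, 0.052]
eef_rot: [[-0.64, -0.049, -0.767], [-0.032, 0.999, -0.036], [0.768, 0.001, -0.641]]
wrist_force: [-0.8, 1.4, 18.4]
grip_width: 0.683
```

Contact with the rail (18 N). Easing 1 mm and releasing.

>>> step_arm --rows '[[[0.0008, 0, -0.0006], [0, 0, 0], 255], [[0.0008, 0, -0.0006], [0, 0, 0], 255], [[0.0008, 0, -0.0006], [0, 0, 0], 20], [[0.0008, 0, -0.0006], [0, 0, 0], 20], [[0.0008, 0, -0.0006], [0, 0, 0], 20], [[0.0008, 0, -0.0006], [0, 0, 0], 20], [[0.0008, 0, -0.0006], [0, 0, 0], 20], [[0.0008, 0, -0.0006], [0, 0, 0], 20]]'

```text
t: 10.83
position: [0.5154, -0.0011, 0.0516]
eef_rot: [[-0.641, -0.049, -0.766], [-0.032, 0.999, -0.037], [0.767, 0.001, -0.642]]
wrist_force: [0.4, 0.1, 0.7]
grip_width: 0.919
```

>>> step_arm --rows '[[[0, 0, -0.008], [0, 0, 0], 20], [[0, 0, -0.02], [0, 0, 0], 0], [[0, 0, -0.04], [0, 0, 0], 0], [[0, 0, -0.07], [0, 0, 0], 0], [[0, 0, -0.1], [0, 0, 0], 0], [[0, 0, -0.13], [0, 0, 0], 0], [[0, 0, -0.15], [0, 0, 0], 0], [[0, 0, -0.15], [0, 0, 0], 0]]'

```text
t: 11.5
position: [0.6221, 0.0184, 0.1512]
eef_rot: [[-0.706, -0.067, -0.705], [-0.062, 0.998, -0.032], [0.706, 0.021, -0.708]]
wrist_force: [-0.8, 11.4, -2.9]
grip_width: 0.999
```

```bash
python3 - <<'E'
from h import *
o=manip.get_obs();print(o['t'],o['joints'],o['position'],o['wrist_force'],o['grip_width'])
p,d=manip.read_camera("side");hsv=cv2.cvtColor(p,cv2.COLOR_RGB2HSV);W=cloud("side",d)
g=(hsv[...,0]>45)&(hsv[...,0]<75)&(hsv[...,1]>110)&(p[...,1]>60);g[:,:200]=0;g[:,330:]=0;g[:110]=0
n,l,s,c=cv2.connectedComponentsWithStats(g.astype(np.uint8));i=1+np.argmax(s[1:,4]);g=l==i
q=W[g];zt=np.percentile(q[:,2],95);t=q[q[:,2]>.115];print("top face z",zt,len(t),cv2.minAreaRect((t[:,:2]*1000).astype(np.float32)))
q2=W[(W[...,2]>.1)&(W[...,2]<.115)&(abs(W[...,0]-.553)<.02)&(abs(W[...,1]+.143)<.02)];print("leg top (side)",len(q2),q2.mean(0) if len(q2) else 0)
cv2.imwrite("pics/s7.png",cv2.resize(p[130:280,200:340,::-1],None,fx=4,fy=4,interpolation=cv2.INTER_CUBIC))
E
```

```text
11.5 [ -7.04637895  57.89919212   7.10283052  52.58806344  -5.17096451
 114.73972372  93.35810845] [0.62209516 0.0184489  0.15120321] [-0.80215042 11.42304933 -2.89533517] 0.9990666635273198
top face z 0.12409291707347908 93 ((378.94256591796875, -464.89373779296875), (1040.4949951171875, 34.59946060180664), 70.19771575927734)
leg top (side) 54 [ 0.55255725 -0.14536351  0.10678442]
```

View pics/s7.png

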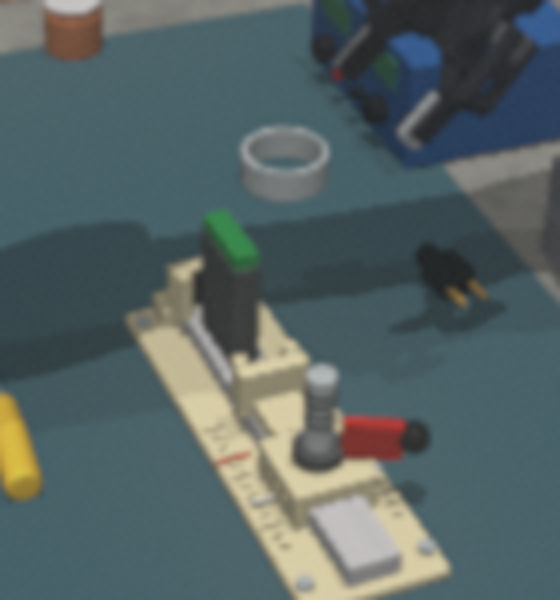

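The module stands free and upright between the jaws (crop 230,285). Joint 6 hit its limit during the retreat (11 N sideways), so I'll turn the tool back to vertical while rising.

>>> step_arm --rows '[[[0.006, 0, -0.005], [0, -5, 0], 0], [[0.012, 0, -0.01], [0, -10, 0], 0], [[0.018, 0, -0.015], [0, -15, 0], 0], [[0.024, 0, -0.02], [0, -20, 0], 0], [[0.03, 0, -0.025], [0, -25, 0], 0], [[0.036, 0, -0.03], [0, -30, 0], 0], [[0.042, 0, -0.035], [0, -35, 0], 0], [[0.048, 0, -0.04], [0, -40, 0], 0], [[0.054, 0, -0.045], [0, -45, 0], 0], [[0.061, 0, -0.051], [0, -50, 0], 0], [[0.061, 0, -0.051], [0, -50, 0], 0], [[0.061, 0, -0.051], [0, -50, 0], 0]]'

```text
t: 12.55
position: [0.6143, 0.0058, 0.232]
eef_rot: [[-0.995, -0.049, 0.089], [-0.049, 0.999, 0.002], [-0.089, -0.002, -0.996]]
wrist_force: [1.6, -0.4, -0.7]
grip_width: 0.996
```

```bash
python3 - <<'E'
from h import *
o=manip.get_obs();print(o['t'],o['joints'],o['position'],o['wrist_force'],o['grip_width'],o['eef_rot'].round(3))
leg=H(0,-.067-.048,0);print("leg on axis",leg)
p,d=manip.read_camera("side");W=cloud("side",d)
for nm,c in (("leg",(.553,-.144)),):
    m=(W[...,2]>.100)&(W[...,2]<.116)&(abs(W[...,0]-c[0])<.025)&(abs(W[...,1]-c[1])<.025);v,u=np.nonzero(m);print(nm,len(v),u.mean(),v.mean(),ray("side",[u.mean(),v.mean()],.108))
R=rot(0,0,66+yaw)   # finger +y heading 66 deg from holder x
L=np.array([.5533,-.144,0])
cmd(L+[0,0,.17],R)
E
```

```text
12.55 [-11.63857511  17.93261873  10.16684565  96.46268723  -3.51704543
  60.81104827  92.28873241] [0.61427065 0.00579986 0.23201592] [ 1.57765082 -0.38995972 -0.73318202] 0.9960789872958614 [[-0.995 -0.049  0.089]
 [-0.049  0.999  0.002]
 [-0.089 -0.002 -0.996]]
leg on axis [ 0.55499694 -0.14487795  0.        ]
leg 53 280.41509433962267 224.32075471698113 [[ 0.55261279 -0.1464628   0.108     ]]
shift [ 0.0736 -0.1466  0.0553] turn [ 0.93  4.94 24.16]
```

>>> step_arm --rows '[[[0.01, -0.02, 0], [0, 0, 4], 0], [[0.02, -0.04, 0], [0, 1, 8], 0], [[0.03, -0.06, 0.01], [0, 2, 12], 0], [[0.04, -0.08, 0.02], [0, 3, 16], 0], [[0.05, -0.1, 0.03], [0.5, 4, 20], 0], [[0.06, -0.12, 0.04], [0.9, 4.9, 24], 0], [[0.0736, -0.146, 0.055], [0.9, 4.9, 24.2], 0], [[0.0736, -0.146, 0.055], [0.9, 4.9, 24.2], 0], [[0.0736, -0.146, 0.055], [0.9, 4.9, 24.2], 0], [[0.0736, -0.146, 0.055], [0.9, 4.9, 24.2], 0]]'

```text
t: 13.43
position: [0.5529, -0.1439, 0.1685]
eef_rot: [[-0.93, 0.366, -0.001], [0.366, 0.93, 0.0], [0.001, 0.0, -1.0]]
wrist_force: [0.2, 1.0, 1.2]
grip_width: 1.001
```

```bash
python3 - <<'E'
from h import *
o=manip.get_obs();print(o['t'],o['joints'],o['position'],o['wrist_force'],o['eef_rot'].round(3))
print("leg px expect",wproj([.5535,-.1445,.108],o))
p,d=manip.read_camera("wrist");cv2.imwrite("pics/w8.png",p[:,:,::-1])
E
```

```text
13.4333 [ -2.52644238  20.55469853  17.53888594 102.27911547  -7.16146581
  58.30366792  86.24576164] [ 0.55292016 -0.14390263  0.16845468] [0.174344   0.99071906 1.20730465] [[-0.93   0.366 -0.001]
 [ 0.366  0.93   0.   ]
 [ 0.001  0.    -1.   ]]
leg px expect [[253.78794307 195.912208  ]]
```

View pics/w8.png

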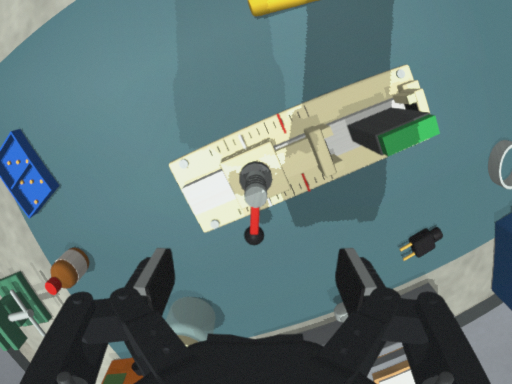

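The leg top is at (255,198), against an expected (254,196), so it's aligned to about 1 mm. The lever points along −x of the tool, clear of the fingers, and the module stands in line with the slots. Descending and gripping.

>>> step_arm --rows '[[[0, 0, 0.03], [0, 0, 0], 0], [[0, 0, 0.06], [0, 0, 0], 0], [[0, 0, 0.09], [0, 0, 0], 0], [[0, 0, 0.115], [0, 0, 0], 0], [[0, 0, 0.135], [0, 0, 0], 0], [[0, 0, 0.149], [0, 0, 0], 0], [[0, 0, 0.149], [0, 0, 0], 0], [[0, 0, 0.149], [0, 0, 0], 0]]'

```text
t: 14.15
position: [0.5533, -0.1431, 0.0203]
eef_rot: [[-0.931, 0.365, 0.0], [0.365, 0.931, 0.0], [0.0, 0.0, -1.0]]
wrist_force: [0.5, -0.2, -0.2]
grip_width: 1.003
```

>>> step_arm --rows '[[[0, 0, 0], [0, 0, 0], 255], [[0, 0, 0], [0, 0, 0], 255], [[0, 0, 0], [0, 0, 0], 255], [[0, 0, 0], [0, 0, 0], 255], [[0, 0, 0], [0, 0, 0], 255], [[0, 0, 0], [0, 0, 0], 255], [[0, 0, 0], [0, 0, 0], 255], [[0, 0, 0], [0, 0, 0], 255]]'

```text
t: 14.82
position: [0.5535, -0.1436, 0.0209]
eef_rot: [[-0.931, 0.365, 0.002], [0.365, 0.931, 0.0], [-0.001, 0.001, -1.0]]
wrist_force: [-1.6, 0.8, 7.1]
grip_width: 0.217
```

Leg gripped (about 19 mm). Sliding 42 mm towards the mark, then measuring the rest.

>>> step_arm --rows '[[[0.0013, 0.003, 0], [0, 0, 0], 255], [[0.0029, 0.0066, 0], [0, 0, 0], 255], [[0.0046, 0.0103, 0], [0, 0, 0], 255], [[0.0063, 0.014, 0], [0, 0, 0], 255], [[0.0079, 0.0177, 0], [0, 0, 0], 255], [[0.0096, 0.0214, 0], [0, 0, 0], 255], [[0.0112, 0.0251, 0], [0, 0, 0], 255], [[0.0129, 0.0288, 0], [0, 0, 0], 255], [[0.0142, 0.032, 0], [0, 0, 0], 255], [[0.0155, 0.035, 0], [0, 0, 0], 255], [[0.0165, 0.0372, 0], [0, 0, 0], 255], [[0.0171, 0.0384, 0], [0, 0, 0], 255], [[0.0171, 0.0384, 0], [0, 0, 0], 255]]'

```text
t: 15.9
position: [0.5518, -0.1015, 0.0209]
eef_rot: [[-0.931, 0.365, 0.002], [0.365, 0.931, 0.0], [-0.002, 0.001, -1.0]]
wrist_force: [-0.7, 0.2, 6.0]
grip_width: 0.218
```

```bash
python3 - <<'E'
from h import *
a=dict(position=np.array([.55292,-.1439,.16845]),eef_rot=np.array([[-0.93,.366,-.001],[.366,.93,0],[.001,0,-1]]))
p8=cv2.imread("pics/w8.png")[...,::-1];hsv=cv2.cvtColor(p8,cv2.COLOR_RGB2HSV)
r=((hsv[...,0]<8)|(hsv[...,0]>172))&(hsv[...,1]>120);
B=lambda X:(X-org)@np.c_[C(yaw),C(yaw+90),[0,0,1]]
for nm,s in(("near",np.s_[110:138,272:292]),("far",np.s_[168:192,296:316])):
    v,u=np.nonzero(r[s]);uv=np.c_[u+s[1].start,v+s[0].start];X=wray(uv,a,.01);print(nm,len(u),uv.mean(0),"holder",B(X).mean(0))
print("leg w8 holder",B(wray([255.5,198],a,.108)))
o=manip.get_obs();print(o['t'],o['position'],o['wrist_force'],o['grip_width'],"TCP holder",B(o['position']))
p,d=manip.read_camera("wrist");cv2.imwrite("pics/w9.png",cv2.resize(p[:, 60:460,::-1],None,fx=1.5,fy=1.5,interpolation=cv2.INTER_CUBIC))
E
```

```text
near 46 [280.97826087 122.76086957] holder [-0.03818597 -0.0645843   0.01      ]
far 37 [305.51351351 181.94594595] holder [ 0.03839439 -0.06490637  0.01      ]
leg w8 holder [[ 0.00083753 -0.11401583  0.108     ]]
15.9 [ 0.55176067 -0.10147574  0.02092168] [-0.67325775  0.18585004  5.9522661 ] 0.21822148647487954 TCP holder [-0.00123372 -0.0714948   0.02092168]
```

View pics/w9.png

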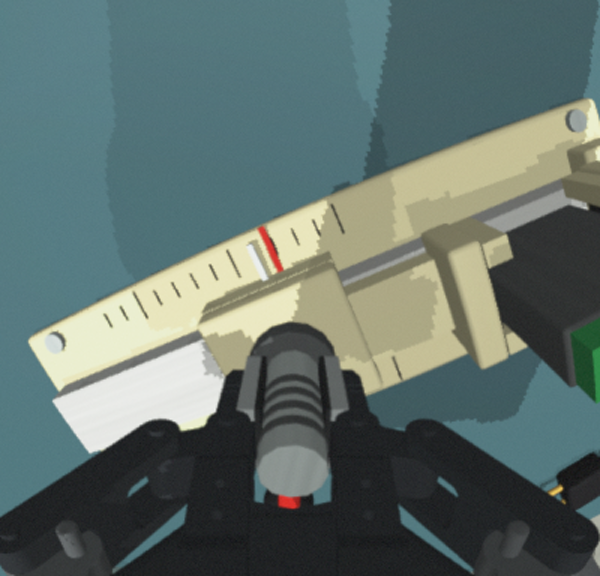

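The white pointer (257,261) is just short of the red line (271,250). I'll turn that difference into mm.

```bash
python3 - <<'E'
from h import *
B=lambda X:(X-org)@np.c_[C(yaw),C(yaw+90),[0,0,1]]
o=manip.get_obs()
f=lambda P:np.array(P)/1.5+[60,0]
print("pointer",B(wray(f([[250,245],[257,261],[264,278]]),o,.012)).round(4))
print("red",B(wray(f([[262,229],[271,250],[280,271]]),o,.010)).round(4))
# 1 mm along holder y in tool axes
print(o['eef_rot'].T@C(yaw+90))
E
```

```text
pointer [[-0.0445 -0.0718  0.012 ]
 [-0.0367 -0.0721  0.012 ]
 [-0.0284 -0.0726  0.012 ]]
red [[-0.0485 -0.0643  0.01  ]
 [-0.0383 -0.0647  0.01  ]
 [-0.0279 -0.065   0.01  ]]
[4.07554526e-01 9.13180873e-01 3.14994607e-05]
```

>>> step_arm --rows '[[[0.001, 0.0022, 0], [0, 0, 0], 255], [[0.002, 0.0045, 0], [0, 0, 0], 255], [[0.003, 0.0067, 0], [0, 0, 0], 255], [[0.003, 0.0067, 0], [0, 0, 0], 255], [[0.003, 0.0067, 0], [0, 0, 0], 255], [[0.003, 0.0067, 0], [0, 0, 0], 255], [[0.003, 0.0067, 0], [0, 0, 0], 255]]'

```text
t: 16.53
position: [0.5515, -0.094, 0.0209]
eef_rot: [[-0.931, 0.365, 0.002], [0.365, 0.931, 0.0], [-0.002, 0.001, -1.0]]
wrist_force: [0.1, 1.6, 6.9]
grip_width: 0.218
```

```bash
python3 - <<'E'
from h import *
B=lambda X:(X-org)@np.c_[C(yaw),C(yaw+90),[0,0,1]]
o=manip.get_obs();print(o['t'],o['joints'],o['position'],o['wrist_force'],o['grip_width'],"TCP holder",B(o['position']))
p,d=manip.read_camera("wrist");q=p[130:260,170:330,::-1];np.save("w10.npy",p)
s,ds=manip.read_camera("side")
cv2.imwrite("pics/w10.png",np.hstack([cv2.resize(q,None,fx=2.5,fy=2.5,interpolation=cv2.INTER_CUBIC),cv2.resize(s[150:280,210:370,::-1],None,fx=2.5,fy=2.5,interpolation=cv2.INTER_CUBIC)]))
E
```

```text
16.5333 [ -4.91882023  30.93759694  14.49690123 109.6417805  -11.44143978
  40.68972654  84.89120285] [ 0.55145848 -0.09396395  0.02092989] [0.11367297 1.57507143 6.87303119] 0.21772888786216826 TCP holder [-0.00118959 -0.06397706  0.02092989]
```

View pics/w10.png

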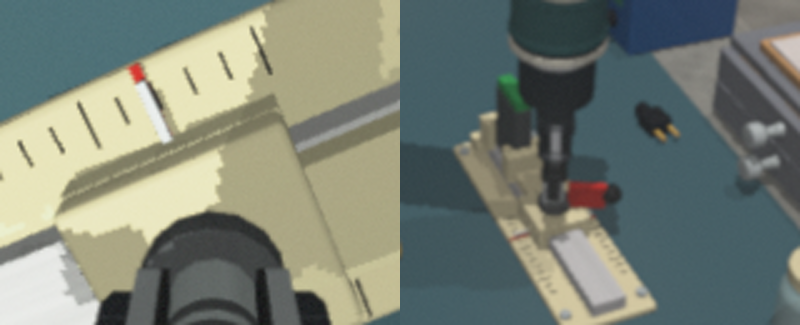

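The pointer covers the red line, the lever is still open and the module stands. Before turning, I'll check from the w9 view whether the leg's axis lies on the tool axis, because an offset would drag the jaw as the hand turns.

```bash
python3 - <<'E'
from h import *
o=manip.get_obs();p=np.load("w10.npy")
X=wray([[255.3,313.5],[255.3,297],[255.3,331]],o,.108);print("leg top in tool",((X-o['position'])@o['eef_rot']).round(4))
# depth of the leg's near side between the pads
p,d=manip.read_camera("wrist");c=manip.calibration("wrist");K=c['intrinsics'];M=c['tool_from_camera']
for v in range(226,336,8):
    q=(np.array([255,v])-K[[0,1],[2,2]])/K[0,0];r=np.linalg.norm(q);D=np.r_[q*np.sinc(r/np.pi),np.cos(r)];D/=D[2]
    print(v,p[v,255],(M[:3,:3]@(D*d[v,255])+M[:3,3]).round(4))
E
```

```text
leg top in tool [[-0.0006  0.0005 -0.0871]
 [ 0.0083  0.0005 -0.0871]
 [-0.0109  0.0006 -0.087 ]]
226 [66 69 69] [ 0.0129  0.0005 -0.0302]
234 [93 98 97] [ 0.0084  0.0005 -0.0313]
242 [ 98 103 100] [ 0.0088  0.0005 -0.0415]
250 [52 56 56] [ 0.0095  0.0005 -0.0513]
258 [54 58 57] [ 0.0098  0.0005 -0.0595]
266 [75 79 78] [ 0.009   0.0005 -0.0654]
274 [ 97 104 101] [ 0.0087  0.0004 -0.0714]
282 [79 83 82] [ 0.0084  0.0004 -0.077 ]
290 [ 99 104 102] [ 0.0076  0.0004 -0.0817]
298 [137 145 143] [ 0.0076  0.0004 -0.0869]
306 [136 144 141] [ 0.0028  0.0004 -0.0862]
314 [137 146 143] [-0.0008  0.0004 -0.0871]
322 [140 148 145] [-0.0059  0.0004 -0.0866]
330 [140 140 137] [-0.0108  0.0004 -0.0865]
```

The leg axis sits at x ≈ −1.3 mm in the tool frame. I'll rotate about that point: clockwise 90° first.

>>> step_arm --rows '[[[0, 0.0001, 0], [0, 0, 5], 255], [[0, 0.0002, 0], [0, 0, 10], 255], [[0, 0.0003, 0], [0, 0, 15], 255], [[-0.0001, 0.0004, 0], [0, 0, 20], 255], [[-0.0001, 0.0005, 0], [0, 0, 25], 255], [[-0.0002, 0.0006, 0], [0, 0, 30], 255], [[-0.0002, 0.0007, 0], [0, 0, 35], 255], [[-0.0003, 0.0008, 0], [0, 0, 40], 255], [[-0.0004, 0.0009, 0], [0, 0, 45], 255], [[-0.0005, 0.001, 0], [0, 0, 50], 255], [[-0.0006, 0.0011, 0], [0, 0, 55], 255], [[-0.0007, 0.0011, 0], [0, 0, 60], 255], [[-0.0008, 0.0012, 0], [0, 0, 65], 255], [[-0.0009, 0.0012, 0], [0, 0, 70], 255], [[-0.001, 0.0013, 0], [0, 0, 75], 255], [[-0.0011, 0.0013, 0], [0, 0, 80], 255], [[-0.0012, 0.0013, 0], [0, 0, 85], 255], [[-0.0013, 0.0013, 0], [0, 0, 90], 255], [[-0.0013, 0.0013, 0], [0, 0, 90], 255]]'

```text
t: 18.27
position: [0.5538, -0.093, 0.0209]
eef_rot: [[0.37, 0.929, 0.003], [0.929, -0.37, 0.0], [0.001, 0.003, -1.0]]
wrist_force: [4.3, 1.6, 7.0]
grip_width: 0.217
```

```bash
python3 - <<'E'
from h import *
B=lambda X:(X-org)@np.c_[C(yaw),C(yaw+90),[0,0,1]]
o=manip.get_obs();y=o['eef_rot'][:,1];print(o['t'],o['joints'],o['wrist_force'],o['moment'],o['grip_width'],"TCP holder",B(o['position']),"y heading rel holder",np.degrees(np.arctan2(y[1],y[0]))-yaw)
p,d=manip.read_camera("top");s,_=manip.read_camera("side")
cv2.imwrite("pics/t11.png",np.hstack([cv2.resize(p[160:230,240:330,::-1],None,fx=4,fy=4,interpolation=cv2.INTER_CUBIC),cv2.resize(s[170:270,220:330,::-1],None,fx=3.5,fy=2.8,interpolation=cv2.INTER_CUBIC)]))
E
```

```text
18.2667 [-21.98488659  35.75168951  37.00673132 109.932713   -30.34960909
  44.19641894  10.49241901] [4.34662178 1.58413797 6.95293106] [ 0.291709   -0.68085302  0.13745029] 0.21727825495234473 TCP holder [ 0.00121182 -0.06311283  0.02093619] y heading rel holder -24.32837157433868
```

View pics/t11.png

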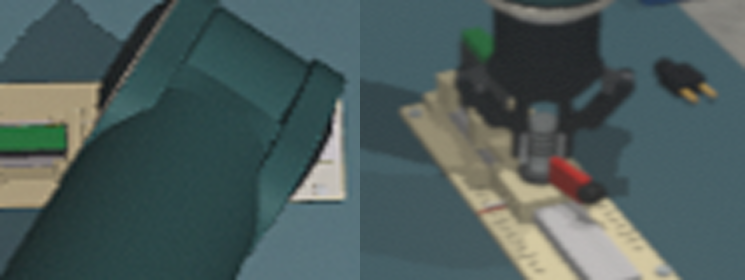

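The lever is following the finger (side crop 575,178) and still has a way to go. Turning on in small steps, watching the moment.

>>> step_arm --rows '[[[0, 0.0001, 0], [0, 0, 4], 255], [[0, 0.0002, 0], [0, 0, 8], 255], [[0, 0.0003, 0], [0, 0, 12], 255], [[0, 0.0003, 0], [0, 0, 15], 255], [[0, 0.0003, 0], [0, 0, 15], 255]]'

```text
t: 18.78
position: [0.5543, -0.0933, 0.021]
eef_rot: [[0.596, 0.803, 0.003], [0.803, -0.596, -0.0], [0.002, 0.003, -1.0]]
wrist_force: [6.1, 0.4, 5.1]
grip_width: 0.219
```

```bash
cat > m.py <<'E'
from h import *
import sys
B=lambda X:(X-org)@np.c_[C(yaw),C(yaw+90),[0,0,1]]
o=manip.get_obs();y=o['eef_rot'][:,1];lg=o['position']-.0013*o['eef_rot'][:,0]
print(o['t'],o['wrist_force'].round(1),o['moment'].round(2),o['grip_width'],"leg holder",B(lg).round(4),"y hd",np.degrees(np.arctan2(y[1],y[0]))-yaw)
s,ds=manip.read_camera("side");hsv=cv2.cvtColor(s,cv2.COLOR_RGB2HSV);W=cloud("side",ds)
m=((hsv[...,0]<6)|(hsv[...,0]>174))&(hsv[...,1]>150)&(W[...,2]>.035)&(W[...,2]<.08)&(abs(W[...,0]-.56)<.08)&(abs(W[...,1]+.13)<.08)
t=W[m];k=t[t[:,2]>.066];c=B(k.mean(0))-[0,-.0645,0];print("red top",len(k),c.round(4),"lever deg ~",np.degrees(np.arctan2(c[0],-c[1])))
np.savez("last.npz",s=s)
E
python3 m.py
```

```text
18.7833 [6.1 0.4 5.1] [ 0.14 -1.18  0.22] 0.21922431875942291 leg holder [ 0.0009 -0.0644  0.021 ] y hd -39.19285625539762
red top 28 [-0.0036 -0.0358  0.0716] lever deg ~ -5.668601561656126
```

>>> step_arm --rows '[[[0, 0, 0], [0, 0, 2], 255], [[0, 0.0001, 0], [0, 0, 4], 255], [[0, 0.0001, 0], [0, 0, 4], 255], [[0, 0.0001, 0], [0, 0, 4], 255]]'

```text
t: 19.17
position: [0.5547, -0.0932, 0.021]
eef_rot: [[0.647, 0.762, 0.004], [0.762, -0.647, -0.0], [0.002, 0.003, -1.0]]
wrist_force: [8.3, -0.1, 1.9]
grip_width: 0.218
```

```bash
python3 m.py; python3 - <<'E'
import numpy as np,cv2
s=np.load("last.npz")['s'];cv2.imwrite("pics/s12.png",cv2.resize(s[150:275,215:340,::-1],None,fx=4.5,fy=4.5,interpolation=cv2.INTER_CUBIC))
E
```

```text
19.1667 [ 8.3 -0.1  1.9] [ 0.16 -1.59  0.46] 0.21800497258204918 leg holder [ 0.0012 -0.0643  0.021 ] y hd -42.970918239061575
red top 32 [-0.0038 -0.0357  0.0713] lever deg ~ -6.006228127989242
```

View pics/s12.png

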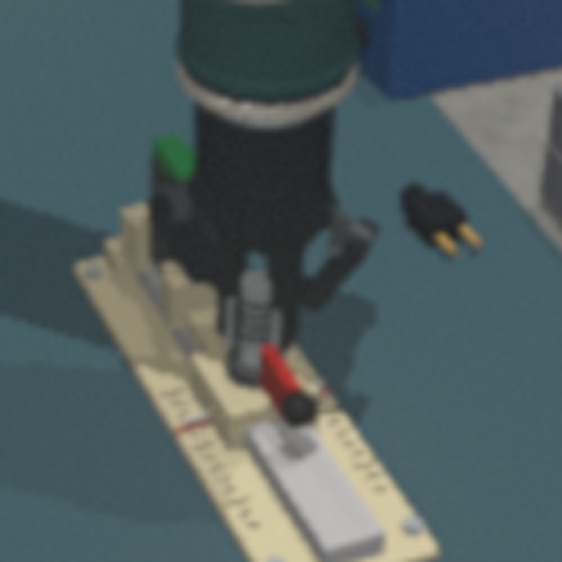

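The lever lies along the rail. Four more degrees of hand turn left it unmoved while the moment rose, so it's at its stop. Last, the module's place from the top camera.

```bash
python3 - <<'E'
from h import *
B=lambda X:(X-org)@np.c_[C(yaw),C(yaw+90),[0,0,1]]
p,d=manip.read_camera("top");hsv=cv2.cvtColor(p,cv2.COLOR_RGB2HSV)
g=(hsv[...,0]>40)&(hsv[...,0]<80)&(hsv[...,1]>110)&(p[...,1]>60);g[:,:215]=0;g[:,300:]=0;g[:170]=0;g[215:]=0
v,u=np.nonzero(g);X=B(ray("top",np.c_[u,v],.121));r=cv2.minAreaRect((X[:,:2]*1000).astype(np.float32))
print(len(u),"top face rect in holder mm",r,"mean rel bed",X.mean(0)-[0,.0445,0])
P=cloud("top",d)[g];print("z",np.median(P[:,2]))
f=np.load("top0.npz")['p'];df=np.abs(p.astype(int)-f).sum(2)
for nm,c in dict(jar=(356,138),ring=(181,154),driver=(258,249),plug=(240,136),oil=(396,187),tray=(397,236),tin=(95,184)).items():
    print(nm,(df[c[1]-15:c[1]+15,c[0]-15:c[0]+15]>120).sum(),end="; ")
E
python3 m.py
```

```text
106 top face rect in holder mm ((-1.3713221549987793, 45.3320198059082), (15.973984718322754, 53.50232696533203), 2.2901666164398193) mean rel bed [-0.00137919  0.00140973  0.121     ]
z 0.12137334188161542
jar 0; ring 0; driver 611; plug 0; oil 0; tray 0; tin 0; 19.2667 [8.7 0.1 1.7] [ 0.09 -1.65  0.53] 0.21771542964295038 leg holder [ 0.0012 -0.0644  0.021 ] y hd -42.95339021602904
red top 31 [-0.0035 -0.0355  0.0712] lever deg ~ -5.647423723295061
```

The module is within 2 mm of the bed and upright at the right height. The screwdriver differs only because the arm is over it in this view. Handing in.

```bash
python3 - <<'E'
from plant import manip
print(manip.close_job())
E
```

```text
the job is handed in; nothing more can be done
None
```

The job is handed in: the module stands in the holder, the jaw is at the red mark with the leg still gripped, and the lever is shut. It took about 19.3 s of the 67 s; no verdict was reported.

**What I did:**
- I picked the module up tilted, stood it on the rail with its terminals up, and let go.
- I then gripped the leg, slid the jaw until its pointer covered the red line, and swept the lever shut with the fingertip while still holding the leg.

**Last checks:**
- **Module:** the top of its case is at 121 mm, as it should be when standing. It is about 1.4 mm off the bed point both across and along the rail, and about 2° turned in the slot.
- **Jaw:** the pointer was on the red line before the lever was swung. The leg's position changed by only about 0.2 mm along the rail during the swing.
- **Grip:** the fingers are still closed on the leg.
- **Lever:** it stopped moving while the hand turned 4° more and the moment rose, so it is at its stop. The side camera reads it about 6° past zero, which I take as camera error.

**What failed or disagreed:**
- **First grasp:** it closed on nothing, because the fingertips are about 41 mm behind the reported tool point. I corrected for that and the second grasp held.
- **Retreat from the module:** joint 6 reached its limit and I saw about 11 N sideways, so I backed out of that pose.
- **Screwdriver:** the arm probably hid it in the last top view, so I could not recheck it at the end. It looked in place earlier; the other six bystanders showed no change.

I viewed 14 pictures against the budget of 10, more than the one or two extra allowed.

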